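Put the lids back on the storage jars

ROBOT

A 6-joint arm with a two-finger parallel gripper is mounted at the origin on the work surface. World frame = base frame: x ahead of the robot, y to its left, z up, the work surface at z = 0. Lengths are in m, angles in degrees, forces in N, time in s.
With the tool pointing down it reaches from about 0.375 to 0.9 m from the base axis. Payload 3.1 kg.
Tool frame: the origin (TCP) lies at the very end of the fingers, on their centre line; the grasp point (between the pads) lies behind it (bot.grip_depth is the z of the grasp point in the tool frame, in m); z points along the fingers, y is the direction in which the jaws open and shut (so a half turn about z gives the same grasp; the last joint's range is limited). The gripper opens to 87 mm and grips with 3 to 60 N. Pads are 19 mm wide; open, the fingers measure 117 mm over their backs; the gripper's body (75 mm by 190 mm) begins 51 mm behind the grasp point.
Start: joints at [-73.94, 30.224, 82.088, -0, 67.689, -10.227], TCP at [0.277, -0.56, 0.223] pointing down, gripper open.
Joint ranges: [-176.69, 176.69], [-43.24, 126.21], [12.49, 139.97], [-82, 262], [0, 151.66], [-163.58, 163.58]. Speed limits (degrees/s): [159.86, 159.86, 180, 180, 180, 180].

INTERFACE

Orientations are given as a 3x3 rotation matrix whose columns are the frame's x, y, z axes.
In Python, from rig import bot, vision gives the robot as it stands. The module is installed in compiled form; this text tells all that it offers.
- The arm moves only by the shell command python3 -m jog 'ROWS'. ROWS is JSON, a list of rows, each a list of 3 entries, a list of its own where there are three numbers: the shift along the tool's x, y, z in mm, then the turn, a rotation vector about the tool's x, y, z in degrees, then the closure, from 0 (fully open) to 1 (shut). In form: [[[dx, dy, dz], [wx, wy, wz], fingers], ...]. A call has 1 to 12 rows; each row is the pose to reach, as a shift and turn from the pose commanded when the call began, along the tool's axes at that moment; what a row does not reach only later rows make up. A row lasts 1/12 s, in which the tool goes at most 41.7 mm and 7.16 degrees, less where a joint would pass 70% of its speed; a pose out of reach is approached as far as the arm can. A call with a gripper value outside its range is refused whole. The fingers move at their own pace and stop on an object; the grip force is fixed at half the most. Time passes only in rows, so rows that repeat a pose let the fingers close. It gives the time, the measured TCP pose, the force and the opening at its end, in the units of the state.
- bot.read_state(): the state, without advancing time (a new reading comes with each control period).
- vision.capture(name): name is "scene" or "top"; returns the picture (480x640x3 uint8, red, green, blue); there is no depth.
- vision.camera_info(name): a dict with "intrinsics" (3x3 intrinsics, pixels), "camera_from_world" (4x4, takes a point from world to camera coordinates). Camera axes: x right, y up, looking along -z (the intrinsics and any distortion apply to the point x, -y, -z); pixel columns grow to the right and rows downward; lengths in m; the calibration is good to about 2 mm. A picture is of the moment at which its call begins. camera_info takes no time and is no camera call.
- bot.hand_in(): hands the job in, once; it reports no verdict.
The state is a dict: "time_s": time; "joint_positions": joint angles; "qvel": joint speeds; "tau": joint torques, N m; "position": TCP position; "tcp_rot": TCP orientation; "force": force on the tool from outside, world axes, zero at the start; "moment": the same for the moment, N m; "opening": opening from 0.0 (shut) to 1.0 (fully open).
Only numpy, scipy, OpenCV 4.12 (cv2) and the standard library are available. Lean on these libraries where they do the work, as an engineer would, in place of code of your own. Each camera call takes 0.05 s, during which the arm holds its last target. There are 200 camera calls.

TASK

The four open storage jars have been wiped out and go back on show closed: put each of the four loose lids on the jar whose mouth it fits, so that it sits flat on the rim with its flange inside. It is stoneware, so set the lids down gently instead of dropping them, leave the jars standing where they are, and leave the open vase and the dish alone.

Things in the scene. Friction and masses are not known exactly. Their poses are not given: they have to be found in the camera images.
- squat_jar_mouth (a point): Mouth of squat_jar: the widest and second lowest jar, with two small lug ears at the shoulder. Open celadon stoneware jar standing loose on the table, 98 mm tall, 130 mm across at its widest. This point is the centre of its round mouth, level with the rim's top. The mouth is 92 mm across inside, the rim's wall 5 mm thick; hollow below. z points up.
- round_jar_mouth (a point): Mouth of round_jar: the full-bellied jar, narrowing towards its foot. Open celadon stoneware jar standing loose on the table, 136 mm tall, 118 mm across at its widest. This point is the centre of its round mouth, level with the rim's top. The mouth is 76 mm across inside, the rim's wall 5 mm thick; hollow below. z points up.
- tall_jar_mouth (a point): Mouth of tall_jar: the tallest jar, with a straight cylindrical body. Open celadon stoneware jar standing loose on the table, 150 mm tall, 92 mm across at its widest. This point is the centre of its round mouth, level with the rim's top. The mouth is 60 mm across inside, the rim's wall 5 mm thick; hollow below. z points up.
- small_jar_mouth (a point): Mouth of small_jar: the smallest jar, low and narrow. Open celadon stoneware jar standing loose on the table, 86 mm tall, 78 mm across at its widest. This point is the centre of its round mouth, level with the rim's top. The mouth is 44 mm across inside, the rim's wall 5 mm thick; hollow below. z points up.
- lid_108_center (a point): The widest of four loose celadon stoneware lids, 108 mm across, 46 mm tall, lying right way up on its flange. Point: on its axis, half-way up (23 mm); z up. Flange 9 mm deep, tapered from 85 mm across to 76 mm at its foot; flat underside of the brim 14 mm below the point; low dome up to 4 mm below it; round knob 26 mm across, full width from 2 to 20 mm above the point, top at 23 mm.
- lid_92_center (a point): The second widest of four loose celadon stoneware lids, 92 mm across, 46 mm tall, lying right way up on its flange. Point: on its axis, half-way up (23 mm); z up. Flange 9 mm deep, tapered from 69 mm across to 60 mm at its foot; flat underside of the brim 14 mm below the point; low dome up to 4 mm below it; round knob 24 mm across, full width from 2 to 20 mm above the point, top at 23 mm.
- lid_76_center (a point): The second smallest of four loose celadon stoneware lids, 76 mm across, 46 mm tall, lying right way up on its flange. Point: on its axis, half-way up (23 mm); z up. Flange 9 mm deep, tapered from 53 mm across to 44 mm at its foot; flat underside of the brim 14 mm below the point; low dome up to 4 mm below it; round knob 23 mm across, full width from 2 to 20 mm above the point, top at 23 mm.
- lid_60_center (a point): The smallest of four loose celadon stoneware lids, 60 mm across, 46 mm tall, lying right way up on its flange. Point: on its axis, half-way up (23 mm); z up. Flange 9 mm deep, tapered from 37 mm across to 28 mm at its foot; flat underside of the brim 14 mm below the point; low dome up to 4 mm below it; round knob 20 mm across, full width from 2 to 20 mm above the point, top at 23 mm.
- vase_mouth (a point): An open flower vase of the same glaze, not a jar: 165 mm tall, 84 mm across the belly, slim neck, flared lip 54 mm across. This point is the centre of its mouth at the lip's level. It has no lid and stands among the jars.
- dish_center (a point): A shallow open dish of the same glaze, not a lid: 82 mm across, 17 mm high, hollow on top and without a knob. This point is its centre, half-way up. It lies among the lids.
There are look-alikes about, which are no part of the job. What is shaped like the part that bears lid_108_center but turquoise is not meant.

How it is judged (in metres and radians):
At the end, for the whole second after the job is handed in: Each lid sits on the jar it fits (108 mm squat, 92 round, 76 tall, 60 small): centred within 8 mm, brim on the rim within 4 mm, level within 4 degrees. Jars upright, within 30 mm of where they stood; vase and dish within 30 mm of theirs; all at rest (horizontal distance between lid_108_center and squat_jar_mouth below 0.008 m and z of lid_108_center in the frame of squat_jar_mouth between 0.01 and 0.018 m and angle between each of lid_108_center, lid_92_center, lid_76_center, lid_60_center's own z axis and vertical below 0.07 rad and distance of each of squat_jar_mouth, round_jar_mouth, tall_jar_mouth, small_jar_mouth, vase_mouth, dish_center from where it was at the start of the episode below 0.03 m and angle between each of squat_jar_mouth, round_jar_mouth, tall_jar_mouth, small_jar_mouth's own z axis and vertical below 0.05 rad and linear speed of each of lid_108, squat_jar, lid_92, round_jar, lid_76, tall_jar, lid_60, small_jar below 0.02 m/s and horizontal distance between lid_92_center and round_jar_mouth below 0.008 m and z of lid_92_center in the frame of round_jar_mouth between 0.01 and 0.018 m and horizontal distance between lid_76_center and tall_jar_mouth below 0.008 m and z of lid_76_center in the frame of tall_jar_mouth between 0.01 and 0.018 m and horizontal distance between lid_60_center and small_jar_mouth below 0.008 m and z of lid_60_center in the frame of small_jar_mouth between 0.01 and 0.018 m); the robot touches nothing.
It fails at once if a jar is tipped by more than about 17 degrees (angle between any of squat_jar_mouth, round_jar_mouth, tall_jar_mouth, small_jar_mouth's own z axis and vertical above 0.3 rad).
It fails at once if the vase or the dish is moved by more than 30 mm (distance of any of vase_mouth, dish_center from where it was at the start of the episode above 0.03 m).
It fails at once if a lid is dropped or slammed on its jar (still faster than 0.5 m/s within 30 mm of its seat: a fall of over 20 mm) ((distance between lid_108_center and squat_jar_mouth below 0.044 m and linear speed of lid_108 above 0.5 m/s) or (distance between lid_92_center and round_jar_mouth below 0.044 m and linear speed of lid_92 above 0.5 m/s) or (distance between lid_76_center and tall_jar_mouth below 0.044 m and linear speed of lid_76 above 0.5 m/s) or (distance between lid_60_center and small_jar_mouth below 0.044 m and linear speed of lid_60 above 0.5 m/s)).
It also fails if it takes over 104 s, if anything falls off the work surface, if the arm or the gripper's body presses on something with over 40 N, if the wrist force passes 120 N, or if a joint passes its speed limit or range.

## Working session

There is one attempt and no reset: what is moved stays moved. The work goes in short steps, Python scripts to look and compute and a shell command to move; the robot and the scene stay as the last step left them, time stands still between calls to the robot, and variables do not carry over. Pictures are saved under pics/ and viewed, about 12 in all and at most 16, crops included, and the job is handed in when it is done.

```bash
mkdir -p pics; python3 - <<'E'
from rig import bot, vision
import cv2, numpy as np
np.set_printoptions(precision=4,suppress=True)
for n in("scene","top"):
    im=vision.capture(n); cv2.imwrite(f"pics/{n}0.png",im[:,:,::-1]); c=vision.camera_info(n); print(n,np.array(c["intrinsics"]),np.array(c["camera_from_world"]),c.keys())
s=bot.read_state(); print(s, bot.grip_depth)
E
```

```text
scene [[580.3872   0.     306.5506]
 [  0.     580.3872 236.0888]
 [  0.       0.       1.    ]] [[-0.3609  0.9326  0.0065  0.2025]
 [-0.8129 -0.318   0.488   0.3452]
 [ 0.4571  0.1708  0.8728 -1.6144]
 [ 0.      0.      0.      1.    ]] dict_keys(['intrinsics', 'camera_from_world'])
top [[510.5342   0.     319.5693]
 [  0.     510.5342 234.9127]
 [  0.       0.       1.    ]] [[-0.0155 -0.9999  0.0063 -0.0185]
 [ 0.9981 -0.0151  0.0601 -0.4995]
 [-0.06    0.0072  0.9982 -1.4743]
 [ 0.      0.      0.      1.    ]] dict_keys(['intrinsics', 'camera_from_world'])
{'time_s': 0.1, 'joint_positions': array([-73.94  ,  30.2717,  82.1476,  -0.001 ,  67.6895, -10.2266]), 'qvel': array([-0.0459, -0.1521, -0.1715, -0.0718, -0.0221,  0.0257]), 'tau': array([ -0.0005, -44.0985, -17.7151,   0.0634,   0.0534,  -0.    ]), 'position': array([ 0.2766, -0.5597,  0.2217]), 'tcp_rot': array([[ 0.8966,  0.4429, -0.0005],
       [ 0.4429, -0.8966,  0.0018],
       [ 0.0003, -0.0019, -1.    ]]), 'force': array([-0.582 , -1.0226, -0.7442]), 'moment': array([-0.0251, -0.0482, -0.0129]), 'opening': 0.9991349323140751} -0.0187
```

View pics/top0.png

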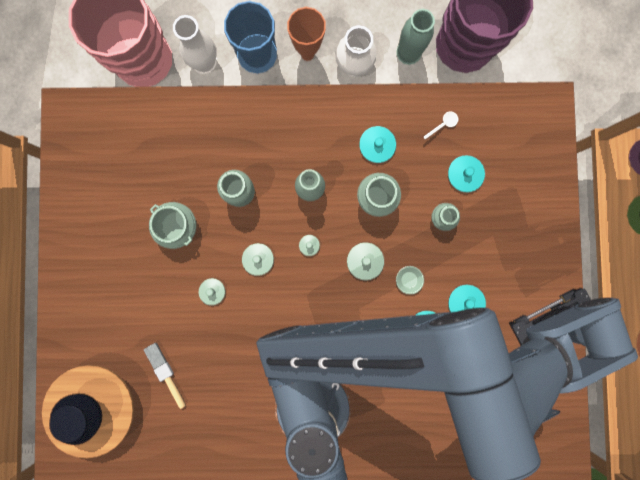

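View pics/scene0.png

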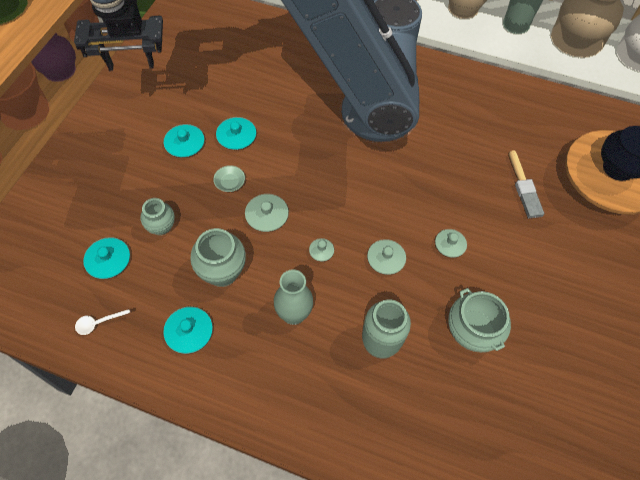

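Candidates in the top view:
- **Celadon lids:** 108 at (366,261), 92 at (257,259), 76 at (212,292), 60 at (309,245).
- **Not lids for this job:** dish (410,280), and turquoise look-alikes at (378,145), (466,174), (467,301) and (427,317).
- **Jars:** squat (172,226, lugs), tall (236,188), round (379,194), small (446,216). The vase is at (309,184).

Next is a close crop to check this, with the masks overlaid.

```bash
cat > h.py <<'E'
import cv2, numpy as np
from rig import bot, vision
def cam(n):
    c=vision.camera_info(n); return np.array(c["intrinsics"]),np.array(c["camera_from_world"])
def ray(n,u,v):
    K,T=cam(n); d=np.linalg.inv(K)@[u,v,1]; d=np.array([d[0],-d[1],-d[2]])
    R=T[:3,:3]; return -R.T@T[:3,3], R.T@d
def plane(n,u,v,z):
    o,d=ray(n,u,v); return o+d*(z-o[2])/d[2]
def proj(n,p):
    K,T=cam(n); q=T[:3,:3]@p+T[:3,3]; q=K@[q[0],-q[1],-q[2]]; return q[:2]/q[2]
def mask(im):
    h=cv2.cvtColor(im,cv2.COLOR_RGB2HSV); return cv2.inRange(h,(35,20,30),(88,140,255))
E
python3 - <<'E'
from h import *
np.set_printoptions(precision=4,suppress=True)
I={n:cv2.imread(f"pics/{n}0.png")[:,:,::-1].copy() for n in("top","scene")}
out={}
for n,(x0,y0,w,h) in {"top":(140,155,340,160),"scene":(130,155,400,210)}.items():
    m=mask(I[n]); cs,_=cv2.findContours(m,cv2.RETR_EXTERNAL,cv2.CHAIN_APPROX_NONE)
    im=I[n][:,:,::-1].copy()
    crop=cv2.resize(im[y0:y0+h,x0:x0+w],None,fx=2,fy=2,interpolation=cv2.INTER_CUBIC)
    for c in cs:
        if cv2.contourArea(c)<150: continue
        e=cv2.fitEllipse(c); (u,v)=e[0]
        if x0<u<x0+w and y0<v<y0+h:
            print(n,np.array(e[0]),np.array(e[1]),plane(n,u,v,.011)[:2])
            cv2.drawContours(crop,[(c-[x0,y0])*2],-1,(0,0,255),1)
    out[n]=crop
w=max(o.shape[1] for o in out.values())
cv2.imwrite("pics/crop1.png",np.vstack([cv2.copyMakeBorder(o,0,0,0,w-o.shape[1],cv2.BORDER_CONSTANT) for o in out.values()])[:600*2])
print(cv2.imread("pics/crop1.png").shape)
E
```

```text
top [211.4105 291.9324] [24.9295 25.164 ] [0.3384 0.2902]
top [409.5461 279.8034] [26.5752 26.964 ] [ 0.3644 -0.2863]
top [257.2753 260.5443] [28.0063 31.1424] [0.4273 0.1565]
top [365.8987 261.6366] [34.3342 35.9792] [ 0.4192 -0.1602]
top [308.9428 245.2747] [18.8175 19.9119] [0.4695 0.0053]
top [445.3437 216.3453] [25.9973 26.9728] [ 0.5484 -0.3963]
top [171.8468 224.6539] [44.6117 47.6819] [0.5359 0.4051]
top [378.7941 194.0736] [42.0115 42.1975] [ 0.6171 -0.2023]
top [309.5674 184.8824] [28.5422 29.8398] [0.6473 0.0009]
top [235.4798 187.7983] [32.3789 37.6775] [0.6418 0.2187]
scene [385.5376 328.0637] [44.7775 58.7188] [0.6033 0.2051]
scene [479.3512 320.8149] [58.5101 65.0888] [0.5103 0.3965]
scene [292.9112 297.5592] [36.7145 53.054 ] [ 0.6101 -0.0146]
scene [386.2668 256.6097] [33.2526 38.1037] [0.4314 0.1532]
scene [321.2275 249.5803] [21.5049 24.141 ] [0.4701 0.0024]
scene [450.5949 242.9389] [26.0374 31.5233] [0.3394 0.2869]
scene [217.5857 256.7872] [53.0037 55.8657] [ 0.5779 -0.2201]
scene [156.7657 216.098 ] [31.7036 36.4325] [ 0.5303 -0.4083]
scene [266.1361 212.4391] [36.4657 42.5737] [ 0.4222 -0.1613]
scene [228.7911 178.3402] [24.8215 30.6229] [ 0.3628 -0.2907]
(740, 800, 3)
```

```bash
python3 - <<'E'
import cv2
i=cv2.imread("pics/crop1.png"); cv2.imwrite("pics/c1.png",cv2.resize(i,(648,600),interpolation=cv2.INTER_AREA))
t=cv2.imread("pics/top0.png"); s=cv2.imread("pics/scene0.png")
def c(i,u,v): return cv2.resize(i[v-30:v+30,u-40:u+40],(266,200),interpolation=cv2.INTER_CUBIC)
import numpy as np
T=np.hstack([c(t,172,220),c(t,236,184),c(t,379,190)]);
B=np.hstack([c(t,446,212),c(s,155,210),c(s,215,250)]); C=np.hstack([c(s,480,310),c(s,388,316),c(t,366,261)])
cv2.imwrite("pics/c2.png",np.vstack([T,B,C]))
E
```

```text
(no output)
```

View pics/c1.png

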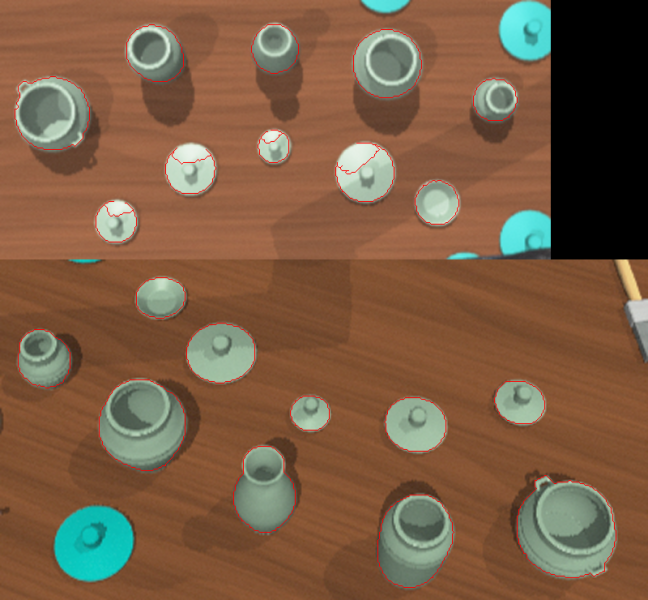

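View pics/c2.png

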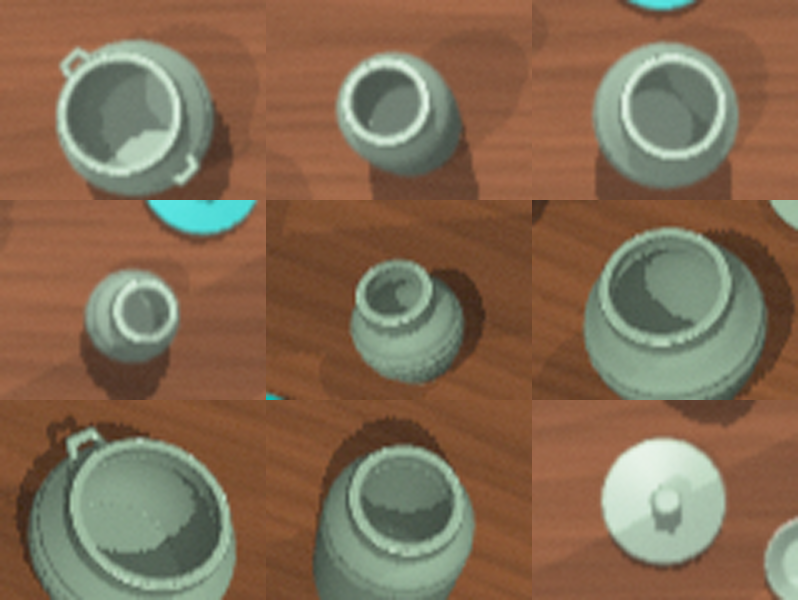

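The crops confirm the choice: four celadon knobbed lids, a knobless dish, and bright rim rings in the top view at about squat (168,224), tall (232,184), round (381,191) and small (449,215). Now I'll fit ellipses.

```bash
cat > meas.py <<'E'
from h import *
np.set_printoptions(precision=4,suppress=True)
def pale(im):
    i=im.astype(int); return ((i[...,2]-i[...,0]>-25)*255).astype(np.uint8)
def lids(im,n,guess,z=.011):
    cs,_=cv2.findContours(pale(im),cv2.RETR_EXTERNAL,cv2.CHAIN_APPROX_NONE); r={}
    for k,g in guess.items():
        c=[c for c in cs if cv2.contourArea(c)>80 and cv2.pointPolygonTest(c,g,False)>=0]
        if c: e=cv2.fitEllipse(c[0]); r[k]=(e,plane(n,*e[0],z))
    return r
def rims(im,n,guess):
    # outer edge of bright ring along radial lines, sub-pixel by gradient centroid: inner/outer midline = brightness peak
    g=cv2.GaussianBlur(im[...,1],(0,0),.8).astype(np.float32); r={}
    for k,((u,v),z,rad) in guess.items():
        for it in range(3):
            f=cv2.getAffineTransform
            pts=[]
            o=plane(n,u,v,z)
            for a in np.linspace(0,2*np.pi,72,endpoint=False):
                rr=np.linspace(rad-.006,rad+.006,25)
                q=np.array([proj(n,o+[x*np.cos(a),x*np.sin(a),0]) for x in rr],np.float32)
                val=cv2.remap(g,q[:,0].reshape(-1,1),q[:,1].reshape(-1,1),cv2.INTER_CUBIC).ravel()
                pts.append(q[val.argmax()])
            e=cv2.fitEllipseAMS(np.array(pts)); u,v=e[0]
        r[k]=(e,plane(n,u,v,z))
    return r
E
python3 - <<'E'
from meas import *
t=cv2.imread("pics/top0.png")[:,:,::-1]; s=cv2.imread("pics/scene0.png")[:,:,::-1]
for n,i,g in(("top",t,{"108":(366,261),"92":(257,259),"76":(212,292),"60":(309,245)}),("scene",s,{"108":(266,212),"92":(386,257),"76":(451,243),"60":(321,250)})):
    for k,(e,p) in lids(i,n,g).items(): print(n,k,np.array(e[0]),np.array(e[1]),p)
z={"squat":(.098,.0485),"tall":(.150,.0325),"round":(.136,.0405),"small":(.086,.0245)}
for n,i,g in(("top",t,{"squat":(168.4,224.3),"tall":(232,184.2),"round":(381.4,191.4),"small":(449.3,214.9)}),("scene",s,{"squat":(485,314),"tall":(391,318),"round":(216,247),"small":(154,208)})):
    for k,(e,p) in rims(i,n,{k:(g[k],)+z[k] for k in g}).items(): print(n,k,np.array(e[0]),np.array(e[1]),p)
E
```

```text
top 108 [365.1973 261.2344] [36.149 37.046] [ 0.4204 -0.1582  0.011 ]
top 92 [257.4355 259.1933] [30.933  31.1256] [0.4312 0.156  0.011 ]
top 76 [211.4947 291.4887] [25.3842 25.5949] [0.3396 0.2899 0.011 ]
top 60 [308.8167 245.1214] [19.3635 20.2263] [0.47   0.0056 0.011 ]
scene 108 [266.2146 212.312 ] [36.809  42.8152] [ 0.4218 -0.1612  0.011 ]
scene 92 [386.1795 256.6124] [33.2407 38.311 ] [0.4315 0.153  0.011 ]
scene 76 [450.4988 242.9242] [26.135  31.7286] [0.3395 0.2867 0.011 ]
scene 60 [321.1902 249.5518] [21.525  24.2193] [0.4701 0.0023 0.011 ]Traceback (most recent call last):
  File "<stdin>", line 7, in <module>
  File "meas.py", line 21, in rims
    q=np.array([proj(n,o+[x*np.cos(a),x*np.sin(a),0]) for x in rr],np.float32)
                ~~~~^^^^^^^^^^^^^^^^^^^^^^^^^^^^^^^^^
  File "h.py", line 11, in proj
    K,T=cam(n); q=T[:3,:3]@p+T[:3,3]; q=K@[q[0],-q[1],-q[2]]; return q[:2]/q[2]
        ~~~^^^
  File "h.py", line 4, in cam
    c=vision.camera_info(n); return np.array(c["intrinsics"]),np.array(c["camera_from_world"])
ValueError: time passes only in moves, steps and waits
```

```bash
sed -i 's/^def cam/from functools import lru_cache\n@lru_cache(None)\ndef cam/' h.py
cat > r0.py <<'E'
from meas import *
t=cv2.imread("pics/top0.png")[:,:,::-1]; s=cv2.imread("pics/scene0.png")[:,:,::-1]
z={"squat":(.098,.0485),"tall":(.150,.0325),"round":(.136,.0405),"small":(.086,.0245)}
for n,i,g in(("top",t,{"squat":(168.4,224.3),"tall":(232,184.2),"round":(381.4,191.4),"small":(449.3,214.9)}),("scene",s,{"squat":(485,314),"tall":(391,318),"round":(216,247),"small":(154,208)})):
    for k,(e,p) in rims(i,n,{k:(g[k],)+z[k] for k in g}).items(): print(n,k,np.array(e[0]),np.array(e[1]),p)
E
python3 r0.py
```

```text
top squat [167.2104 223.2671] [33.6073 35.0048] [0.5326 0.3933 0.098 ]
top tall [231.5302 183.9353] [23.3896 23.9097] [0.6307 0.2073 0.15  ]
top round [381.0634 191.2603] [29.0602 29.4459] [ 0.6072 -0.1929  0.136 ]
top small [449.2133 214.6881] [16.5912 16.9876] [ 0.5459 -0.3881  0.086 ]
scene squat [485.1165 313.9276] [40.1132 47.3753] [0.532  0.3903 0.098 ]
scene tall [389.9453 315.743 ] [29.1239 31.9833] [0.6306 0.2046 0.15  ]
scene round [214.4249 245.5314] [32.0275 36.6923] [ 0.608  -0.1958  0.136 ]
scene small [152.8809 207.4179] [16.581  20.4117] [ 0.5469 -0.3911  0.086 ]
```

Both views agree to about 3 mm, with a constant y bias that I average out. Targets (x,y in m):

| Lid | Lid position | Jar | Jar mouth |
|---|---|---|---|
| 108 | (.421,-.160) | squat | (.532,.392) |
| 92 | (.431,.1545) | round | (.608,-.194) |
| 76 | (.3395,.288) | tall | (.631,.206) |
| 60 | (.470,.004) | small | (.546,-.390) |

I start with lid 108, moving over it and squaring the tool with the world axes.

```bash
python3 -m jog '[[[306,-295,0],[0,0,26.3],0],[[306,-295,0],[0,0,26.3],0],[[306,-295,0],[0,0,26.3],0],[[306,-295,0],[0,0,26.3],0],[[306,-295,0],[0,0,26.3],0],[[306,-295,0],[0,0,26.3],0],[[306,-295,0],[0,0,26.3],0],[[306,-295,0],[0,0,26.3],0],[[306,-295,0],[0,0,26.3],0],[[306,-295,0],[0,0,26.3],0],[[306,-295,0],[0,0,26.3],0],[[306,-295,0],[0,0,26.3],0]]'
```

```text
time_s: 1.1
position: [0.4205, -0.1575, 0.2224]
tcp_rot: [[1.0, 0.005, -0.001], [0.005, -1.0, 0.001], [-0.001, -0.001, -1.0]]
force: [-0.8, -0.0, 0.1]
opening: 1.0
```

```bash
python3 -m jog '[[[0,0,40],[0,0,0],0],[[0,0,80],[0,0,0],0],[[0,0,120],[0,0,0],0],[[0,0,150],[0,0,0],0],[[0,0,150],[0,0,0],0],[[0,0,150],[0,0,0],0]]'
python3 - <<'E'
from h import *
cv2.imwrite("pics/a.png",vision.capture("scene")[150:300,180:380,::-1].repeat(3,0).repeat(3,1))
E
```

```text
time_s: 1.6
position: [0.4195, -0.1612, 0.0713]
tcp_rot: [[1.0, -0.002, -0.004], [-0.002, -1.0, 0.002], [-0.004, -0.002, -1.0]]
force: [0.4, 0.9, 0.7]
opening: 1.0
```

View pics/a.png

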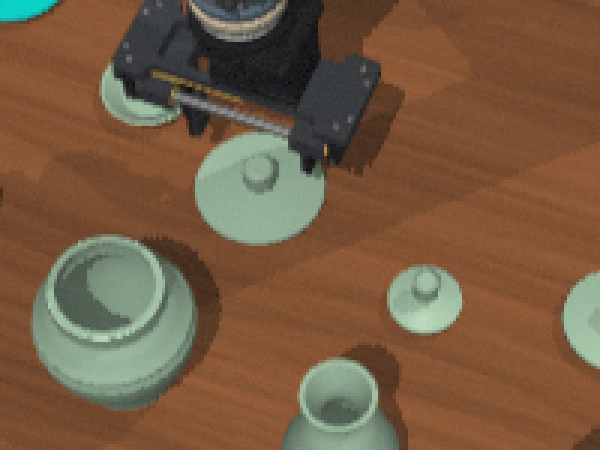

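The open fingers straddle the 108 lid's knob, which is at crop (260,172). I'll lower and close.

```bash
python3 -m jog '[[[1,0,25],[0,0,0],0],[[1,0,40],[0,0,0],0],[[1,0,48],[0,0,0],0],[[1,0,48],[0,0,0],0]]'
python3 -m jog '[[[0,0,0],[0,0,0],0.5],[[0,0,0],[0,0,0],0.7],[[0,0,0],[0,0,0],1],[[0,0,0],[0,0,0],1],[[0,0,0],[0,0,0],1],[[0,0,0],[0,0,0],1],[[0,0,0],[0,0,0],1],[[0,0,0],[0,0,0],1]]'
```

```text
time_s: 1.98
position: [0.4222, -0.1612, 0.0253]
tcp_rot: [[1.0, -0.001, 0.001], [-0.001, -1.0, -0.001], [0.001, 0.001, -1.0]]
force: [-0.3, 0.5, 0.4]
opening: 1.004
time_s: 2.65
position: [0.4215, -0.1603, 0.0246]
tcp_rot: [[1.0, -0.0, 0.0], [-0.0, -1.0, 0.0], [0.0, -0.0, -1.0]]
force: [-0.4, -0.2, -0.0]
opening: 0.476
```

```bash
python3 -m jog '[[[0,0,0],[0,0,0],1],[[0,0,0],[0,0,0],1],[[0,0,0],[0,0,0],1],[[0,0,0],[0,0,0],1],[[0,0,0],[0,0,0],1],[[0,0,0],[0,0,0],1],[[0,0,0],[0,0,0],1],[[0,0,0],[0,0,0],1]]'
```

```text
time_s: 3.32
position: [0.4214, -0.1602, 0.0245]
tcp_rot: [[1.0, -0.0, -0.0], [-0.0, -1.0, 0.0], [-0.0, -0.0, -1.0]]
force: [-0.4, 0.9, -0.5]
opening: 0.291
```

```bash
python3 -m jog '[[[0,0,-8],[0,0,0],1],[[0,0,-20],[0,0,0],1],[[0,0,-45],[0,0,0],1],[[0,0,-75],[0,0,0],1],[[0,0,-105],[0,0,0],1],[[0,0,-135],[0,0,0],1],[[0,0,-165],[0,0,0],1],[[0,0,-190],[0,0,0],1],[[0,0,-200],[0,0,0],1],[[0,0,-200],[0,0,0],1]]'
python3 - <<'E'
from h import *
cv2.imwrite("pics/b.png",vision.capture("scene")[60:260,150:350,::-1].repeat(3,0).repeat(3,1))
E
```

```text
time_s: 4.15
position: [0.4228, -0.1612, 0.2277]
tcp_rot: [[1.0, -0.0, 0.006], [-0.0, -1.0, -0.004], [0.006, 0.004, -1.0]]
force: [0.4, -1.5, -2.7]
opening: 0.289
```

View pics/b.png

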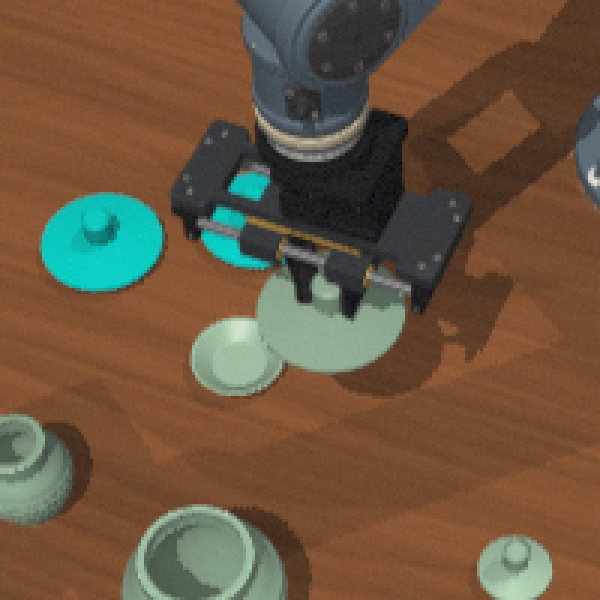

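The lid is held level. I carry it to the squat jar.

```bash
python3 -m jog '[[[4,-20,0],[0,0,0],1],[[11,-55,0],[0,0,0],1],[[19,-95,0],[0,0,0],1],[[27,-135,0],[0,0,0],1],[[35,-175,0],[0,0,0],1],[[43,-215,0],[0,0,0],1],[[51,-255,0],[0,0,0],1],[[59,-295,0],[0,0,0],1],[[67,-335,0],[0,0,0],1],[[75,-375,0],[0,0,0],1],[[83,-415,0],[0,0,0],1],[[91,-455,0],[0,0,0],1]]'
python3 -m jog '[[[7,-37,0],[0,0,0],1],[[14,-70,0],[0,0,0],1],[[19,-90,0],[0,0,0],1],[[20,-97,0],[0,0,0],1],[[20,-97,0],[0,0,0],1],[[20,-97,0],[0,0,0],1],[[20,-97,0],[0,0,0],1]]'
```

```text
time_s: 5.2
position: [0.5112, 0.2962, 0.2223]
tcp_rot: [[1.0, 0.0, -0.004], [0.0, -1.0, -0.002], [-0.004, 0.002, -1.0]]
force: [0.3, -1.1, -2.5]
opening: 0.287
time_s: 5.78
position: [0.5319, 0.3898, 0.2235]
tcp_rot: [[1.0, -0.001, -0.003], [-0.001, -1.0, -0.002], [-0.003, 0.002, -1.0]]
force: [-0.6, -0.4, -2.0]
opening: 0.288
```

```bash
python3 -m jog '[[[0,-2,25],[0,0,0],1],[[0,-2,50],[0,0,0],1],[[0,-2,70],[0,0,0],1],[[0,-2,80],[0,0,0],1],[[0,-2,80],[0,0,0],1],[[0,-2,80],[0,0,0],1]]'
python3 - <<'E'
from h import *
cv2.imwrite("pics/c.png",np.hstack([vision.capture("scene")[220:370,400:550,::-1],vision.capture("top")[150:300,90:240,::-1]]).repeat(2,0).repeat(2,1))
E
```

```text
time_s: 6.28
position: [0.5329, 0.3927, 0.1447]
tcp_rot: [[1.0, -0.001, -0.001], [-0.001, -1.0, -0.0], [-0.001, 0.0, -1.0]]
force: [-0.1, -0.7, -1.4]
opening: 0.284
```

View pics/c.png

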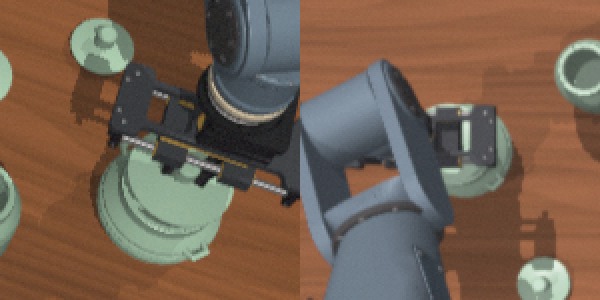

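The lid hovers concentric over the mouth. Now I seat it slowly.

```bash
python3 -m jog '[[[0,0,8],[0,0,0],1],[[0,0,15],[0,0,0],1],[[0,0,20],[0,0,0],1],[[0,0,24],[0,0,0],1],[[0,0,27],[0,0,0],1],[[0,0,29],[0,0,0],1],[[0,0,30],[0,0,0],1],[[0,0,30],[0,0,0],1]]'
python3 -m jog '[[[0,0,1],[0,0,0],1],[[0,0,1.5],[0,0,0],1],[[0,0,1.5],[0,0,0],1]]'
```

```text
time_s: 7.05
position: [0.5326, 0.3937, 0.1143]
tcp_rot: [[1.0, -0.0, -0.0], [-0.0, -1.0, -0.0], [-0.0, 0.0, -1.0]]
force: [-0.2, 0.1, -2.8]
opening: 0.291
time_s: 7.3
position: [0.5329, 0.3938, 0.1136]
tcp_rot: [[1.0, -0.0, 0.001], [-0.0, -1.0, 0.0], [0.001, -0.0, -1.0]]
force: [-0.5, 0.1, 0.1]
opening: 0.289
```

```bash
python3 -m jog '[[[0,0,0],[0,0,0],0.5],[[0,0,0],[0,0,0],0.4],[[0,0,0],[0,0,0],0.2],[[0,0,0],[0,0,0],0],[[0,0,0],[0,0,0],0],[[0,0,0],[0,0,0],0],[[0,0,0],[0,0,0],0],[[0,0,0],[0,0,0],0]]'
python3 -m jog '[[[0,0,-15],[0,0,0],0],[[0,0,-45],[0,0,0],0],[[0,0,-80],[0,0,0],0],[[0,0,-110],[0,0,0],0],[[0,0,-110],[0,0,0],0],[[0,0,-110],[0,0,0],0]]'
```

```text
time_s: 7.97
position: [0.5327, 0.3937, 0.1131]
tcp_rot: [[1.0, -0.0, 0.0], [-0.0, -1.0, 0.0], [0.0, -0.0, -1.0]]
force: [0.1, -0.6, 0.5]
opening: 0.815
time_s: 8.47
position: [0.5339, 0.3943, 0.2258]
tcp_rot: [[1.0, -0.0, 0.005], [-0.0, -1.0, 0.003], [0.005, -0.003, -1.0]]
force: [0.4, 0.2, -1.7]
opening: 0.997
```

Now lid 76. I move over it, checking the squat jar from the cameras on the way.

```bash
python3 -m jog '[[[-35,19,0],[0,0,0],0],[[-70,38,0],[0,0,0],0],[[-105,57,0],[0,0,0],0],[[-140,76,0],[0,0,0],0],[[-172,94,0],[0,0,0],0],[[-193,106,0],[0,0,0],0],[[-193,106,0],[0,0,0],0],[[-193,106,40],[0,0,0],0],[[-193,106,80],[0,0,0],0],[[-193,106,120],[0,0,0],0],[[-193,106,140],[0,0,0],0],[[-193,106,140],[0,0,0],0]]'
python3 -m jog '[[[0,0,0],[0,0,0],0],[[0,0,0],[0,0,0],0]]'
python3 - <<'E'
from meas import *
s=vision.capture("scene"); t=vision.capture("top")
cv2.imwrite("pics/d.png",np.hstack([s[180:380,390:590,::-1],t[160:360,130:330,::-1]]).repeat(2,0).repeat(2,1))
E
```

```text
time_s: 9.47
position: [0.3365, 0.286, 0.0786]
tcp_rot: [[1.0, -0.001, -0.01], [-0.001, -1.0, -0.005], [-0.01, 0.005, -1.0]]
force: [-0.7, 0.4, -0.8]
opening: 0.999
time_s: 9.63
position: [0.3403, 0.288, 0.0834]
tcp_rot: [[1.0, -0.0, 0.001], [-0.0, -1.0, 0.0], [0.001, -0.0, -1.0]]
force: [-0.9, -0.3, 0.4]
opening: 1.0
```

View pics/d.png

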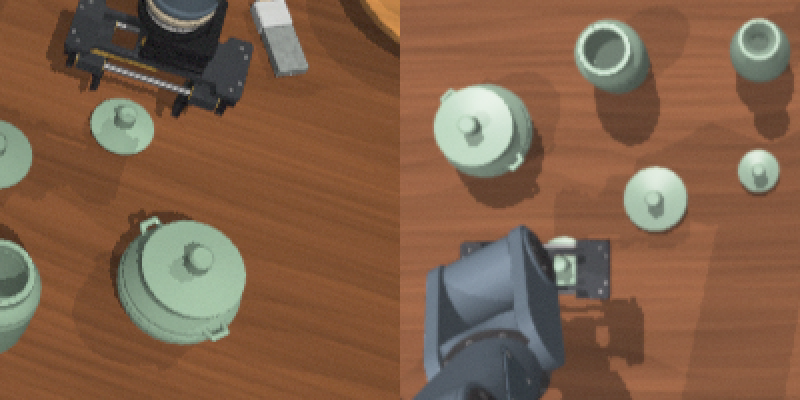

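The squat jar's lid sits flat and concentric. The jaws are centred on the 76 lid's knob in the top view, so I descend and grip.

```bash
python3 -m jog '[[[-1,0,25],[0,0,0],0],[[-1,0,45],[0,0,0],0],[[-1,0,56],[0,0,0],0],[[-1,0,59],[0,0,0],0],[[-1,0,59],[0,0,0],0.5],[[-1,0,59],[0,0,0],1],[[-1,0,59],[0,0,0],1],[[-1,0,59],[0,0,0],1],[[-1,0,59],[0,0,0],1],[[-1,0,59],[0,0,0],1],[[-1,0,59],[0,0,0],1],[[-1,0,59],[0,0,0],1]]'
python3 -m jog '[[[0,0,0],[0,0,0],1],[[0,0,0],[0,0,0],1],[[0,0,0],[0,0,0],1],[[0,0,0],[0,0,0],1],[[0,0,0],[0,0,0],1],[[0,0,0],[0,0,0],1],[[0,0,0],[0,0,0],1],[[0,0,0],[0,0,0],1]]'
```

```text
time_s: 10.73
position: [0.3387, 0.2877, 0.0242]
tcp_rot: [[1.0, -0.0, 0.0], [-0.0, -1.0, 0.0], [0.0, -0.0, -1.0]]
force: [0.3, 0.1, -0.3]
opening: 0.476
time_s: 11.4
position: [0.3387, 0.2877, 0.024]
tcp_rot: [[1.0, -0.0, 0.0], [-0.0, -1.0, 0.0], [0.0, -0.0, -1.0]]
force: [0.7, 1.1, -0.8]
opening: 0.251
```

```bash
python3 -m jog '[[[0,0,-8],[0,0,0],1],[[0,0,-20],[0,0,0],1],[[0,0,-45],[0,0,0],1],[[0,0,-75],[0,0,0],1],[[0,0,-105],[0,0,0],1],[[0,0,-135],[0,0,0],1],[[0,0,-165],[0,0,0],1],[[0,0,-190],[0,0,0],1],[[0,0,-200],[0,0,0],1],[[10,3,-200],[0,0,0],1],[[30,9,-200],[0,0,0],1],[[60,17,-200],[0,0,0],1]]'
python3 -m jog '[[[35,10,0],[0,0,0],1],[[75,21,0],[0,0,0],1],[[115,32,0],[0,0,0],1],[[150,42,0],[0,0,0],1],[[185,52,0],[0,0,0],1],[[210,59,0],[0,0,0],1],[[225,63,0],[0,0,0],1],[[231,65,0],[0,0,0],1],[[231,65,0],[0,0,0],1],[[231,65,10],[0,0,0],1],[[231,65,18],[0,0,0],1],[[231,65,18],[0,0,0],1]]'
python3 - <<'E'
from h import *
cv2.imwrite("pics/e.png",np.hstack([vision.capture("scene")[220:370,310:460,::-1],vision.capture("top")[120:270,160:310,::-1]]).repeat(2,0).repeat(2,1))
E
```

```text
time_s: 12.4
position: [0.3963, 0.27, 0.2235]
tcp_rot: [[1.0, 0.002, -0.004], [0.002, -1.0, -0.001], [-0.004, 0.001, -1.0]]
force: [0.0, 0.8, -1.5]
opening: 0.252
time_s: 13.4
position: [0.6263, 0.2059, 0.2031]
tcp_rot: [[1.0, 0.001, -0.007], [0.001, -1.0, -0.001], [-0.007, 0.001, -1.0]]
force: [-0.7, -0.1, -2.2]
opening: 0.252
```

View pics/e.png

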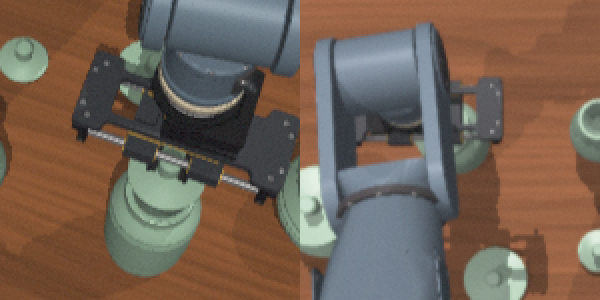

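It is held level above the tall jar, so I lower it.

```bash
python3 -m jog '[[[0,0,0],[0,0,0],1],[[0,0,8],[0,0,0],1],[[0,0,16],[0,0,0],1],[[0,0,22],[0,0,0],1],[[0,0,27],[0,0,0],1],[[0,0,31],[0,0,0],1],[[0,0,34],[0,0,0],1],[[0,0,36],[0,0,0],1],[[0,0,37],[0,0,0],1],[[0,0,38],[0,0,0],1],[[0,0,39],[0,0,0],1],[[0,0,39],[0,0,0],1]]'
python3 -m jog '[[[0,0,1],[0,0,0],1],[[0,0,1],[0,0,0],1]]'
```

```text
time_s: 14.5
position: [0.6296, 0.2056, 0.1671]
tcp_rot: [[1.0, -0.0, 0.0], [-0.0, -1.0, 0.0], [0.0, -0.0, -1.0]]
force: [-0.1, 0.7, -0.9]
opening: 0.251
time_s: 14.67
position: [0.6296, 0.2056, 0.1661]
tcp_rot: [[1.0, -0.0, 0.0], [-0.0, -1.0, 0.0], [0.0, -0.0, -1.0]]
force: [0.4, -0.1, -2.2]
opening: 0.256
```

```bash
python3 -m jog '[[[0,0,0.8],[0,0,0],1],[[0,0,0.8],[0,0,0],1]]'; python3 -m jog '[[[0,0,0.7],[0,0,0],1],[[0,0,0.7],[0,0,0],1]]'
```

```text
time_s: 14.83
position: [0.6296, 0.2056, 0.1652]
tcp_rot: [[1.0, -0.0, -0.0], [-0.0, -1.0, -0.0], [-0.0, 0.0, -1.0]]
force: [-0.6, 0.2, -1.6]
opening: 0.255
time_s: 15.0
position: [0.6296, 0.2057, 0.165]
tcp_rot: [[1.0, -0.0, 0.0], [-0.0, -1.0, 0.0], [0.0, -0.0, -1.0]]
force: [-1.6, -1.1, 1.3]
opening: 0.254
```

Contact came at the predicted height, so I release and retreat.

```bash
python3 -m jog '[[[0,0,0],[0,0,0],0.5],[[0,0,0],[0,0,0],0.4],[[0,0,0],[0,0,0],0.2],[[0,0,0],[0,0,0],0],[[0,0,0],[0,0,0],0],[[0,0,0],[0,0,0],0],[[0,0,0],[0,0,0],0],[[0,0,0],[0,0,0],0],[[0,0,-15],[0,0,0],0],[[0,0,-40],[0,0,0],0],[[0,0,-60],[0,0,0],0],[[0,0,-60],[0,0,0],0]]'
```

```text
time_s: 16.0
position: [0.6326, 0.2062, 0.2295]
tcp_rot: [[1.0, -0.0, 0.01], [-0.0, -1.0, 0.001], [0.01, -0.001, -1.0]]
force: [0.6, -0.0, 0.6]
opening: 0.981
```

```bash
python3 -m jog '[[[-35,9,0],[0,0,0],0],[[-75,19,0],[0,0,0],0],[[-112,29,0],[0,0,0],0],[[-148,38,0],[0,0,0],0],[[-180,46,0],[0,0,0],0],[[-198,51,0],[0,0,0],0],[[-198,51,0],[0,0,0],0],[[-198,51,40],[0,0,0],0],[[-198,51,80],[0,0,0],0],[[-198,51,120],[0,0,0],0],[[-198,51,140],[0,0,0],0],[[-198,51,140],[0,0,0],0]]'
python3 -m jog '[[[0,0,0],[0,0,0],0],[[0,0,0],[0,0,0],0]]'
python3 - <<'E'
from meas import *
s=vision.capture("scene"); t=vision.capture("top")
cv2.imwrite("pics/f.png",np.hstack([s[180:380,290:490,::-1],t[120:320,180:380,::-1]]).repeat(2,0).repeat(2,1))
E
```

```text
time_s: 17.0
position: [0.4296, 0.1544, 0.0805]
tcp_rot: [[1.0, -0.001, -0.008], [-0.001, -1.0, -0.001], [-0.008, 0.001, -1.0]]
force: [0.7, 0.5, 1.2]
opening: 0.999
time_s: 17.17
position: [0.4332, 0.1549, 0.0852]
tcp_rot: [[1.0, -0.0, 0.002], [-0.0, -1.0, 0.0], [0.002, -0.0, -1.0]]
force: [0.5, 0.2, -0.4]
opening: 0.996
```

View pics/f.png

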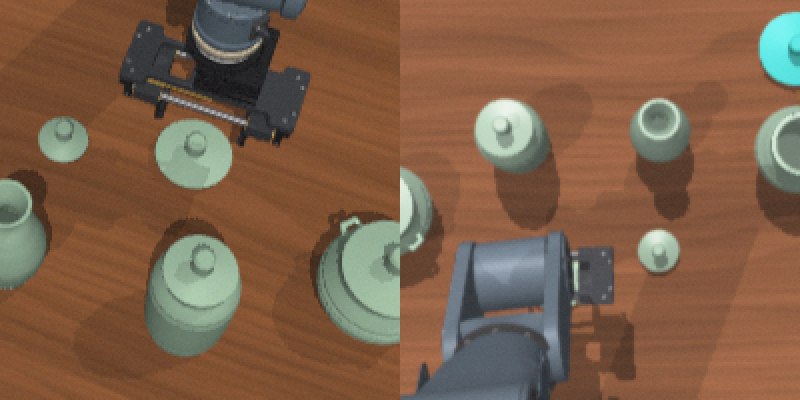

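The tall jar is closed, flat and upright. The jaws straddle the 92 lid's knob, so I descend and grip.

```bash
python3 -m jog '[[[-1,0,25],[0,0,0],0],[[-1,0,45],[0,0,0],0],[[-1,0,56],[0,0,0],0],[[-1,0,60],[0,0,0],0],[[-1,0,60],[0,0,0],0.5],[[-1,0,60],[0,0,0],1],[[-1,0,60],[0,0,0],1],[[-1,0,60],[0,0,0],1],[[-1,0,60],[0,0,0],1],[[-1,0,60],[0,0,0],1],[[-1,0,60],[0,0,0],1],[[-1,0,60],[0,0,0],1]]'
python3 -m jog '[[[0,0,0],[0,0,0],1],[[0,0,0],[0,0,0],1],[[0,0,0],[0,0,0],1],[[0,0,0],[0,0,0],1],[[0,0,0],[0,0,0],1],[[0,0,0],[0,0,0],1],[[0,0,0],[0,0,0],1],[[0,0,0],[0,0,0],1]]'
```

```text
time_s: 18.27
position: [0.4307, 0.1547, 0.0247]
tcp_rot: [[1.0, -0.0, 0.0], [-0.0, -1.0, 0.0], [0.0, -0.0, -1.0]]
force: [-0.3, 0.1, -0.1]
opening: 0.48
time_s: 18.93
position: [0.4306, 0.1547, 0.0245]
tcp_rot: [[1.0, -0.0, -0.0], [-0.0, -1.0, 0.0], [-0.0, -0.0, -1.0]]
force: [-0.3, 0.8, -0.2]
opening: 0.269
```

```bash
python3 -m jog '[[[0,0,-8],[0,0,0],1],[[0,0,-20],[0,0,0],1],[[0,0,-45],[0,0,0],1],[[0,0,-75],[0,0,0],1],[[0,0,-105],[0,0,0],1],[[0,0,-135],[0,0,0],1],[[0,0,-165],[0,0,0],1],[[0,0,-190],[0,0,0],1],[[0,0,-200],[0,0,0],1],[[5,10,-200],[0,0,0],1],[[15,30,-200],[0,0,0],1],[[30,60,-200],[0,0,0],1]]'
python3 -m jog '[[[17,33,0],[0,0,0],1],[[34,68,0],[0,0,0],1],[[52,103,0],[0,0,0],1],[[69,138,0],[0,0,0],1],[[87,173,0],[0,0,0],1],[[104,206,0],[0,0,0],1],[[122,240,0],[0,0,0],1],[[136,270,0],[0,0,0],1],[[144,285,0],[0,0,0],1],[[146,289,0],[0,0,0],1],[[146,289,0],[0,0,0],1],[[146,289,0],[0,0,0],1]]'
python3 -m jog '[[[0,0,10],[0,0,0],1],[[0,0,22],[0,0,0],1],[[0,0,32],[0,0,0],1],[[0,0,36],[0,0,0],1],[[0,0,36],[0,0,0],1],[[0,0,36],[0,0,0],1]]'
python3 - <<'E'
from h import *
cv2.imwrite("pics/g.png",np.hstack([vision.capture("scene")[160:310,140:290,::-1],vision.capture("top")[120:270,310:460,::-1]]).repeat(2,0).repeat(2,1))
E
```

```text
time_s: 19.93
position: [0.4587, 0.095, 0.2241]
tcp_rot: [[1.0, 0.003, -0.003], [0.003, -1.0, 0.001], [-0.003, -0.001, -1.0]]
force: [0.2, 0.2, -2.0]
opening: 0.261
time_s: 20.93
position: [0.6049, -0.1935, 0.2231]
tcp_rot: [[1.0, -0.0, -0.003], [-0.0, -1.0, 0.002], [-0.003, -0.002, -1.0]]
force: [-0.3, 0.6, -1.4]
opening: 0.261
time_s: 21.43
position: [0.6063, -0.1937, 0.1883]
tcp_rot: [[1.0, 0.001, -0.001], [0.001, -1.0, 0.0], [-0.001, -0.0, -1.0]]
force: [0.2, -0.6, -1.8]
opening: 0.265
```

View pics/g.png

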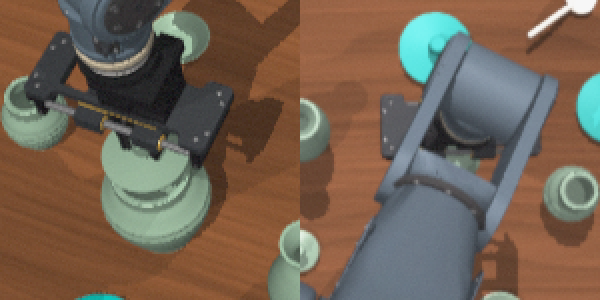

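Concentric and level above the round jar. I lower it.

```bash
python3 -m jog '[[[0,0,8],[0,0,0],1],[[0,0,16],[0,0,0],1],[[0,0,22],[0,0,0],1],[[0,0,27],[0,0,0],1],[[0,0,30],[0,0,0],1],[[0,0,33],[0,0,0],1],[[0,0,35],[0,0,0],1],[[0,0,36],[0,0,0],1],[[0,0,36],[0,0,0],1],[[0,0,36],[0,0,0],1]]'
python3 -m jog '[[[0,0,0.8],[0,0,0],1],[[0,0,0.8],[0,0,0],1]]'; python3 -m jog '[[[0,0,0.8],[0,0,0],1],[[0,0,0.8],[0,0,0],1]]'
```

```text
time_s: 22.37
position: [0.6066, -0.1945, 0.1527]
tcp_rot: [[1.0, -0.0, 0.0], [-0.0, -1.0, -0.0], [0.0, 0.0, -1.0]]
force: [-0.3, 0.5, -0.8]
opening: 0.264
time_s: 22.53
position: [0.6066, -0.1944, 0.1519]
tcp_rot: [[1.0, -0.0, 0.0], [-0.0, -1.0, -0.0], [0.0, 0.0, -1.0]]
force: [-0.1, -0.2, -1.1]
opening: 0.261
time_s: 22.7
position: [0.6067, -0.1944, 0.1516]
tcp_rot: [[1.0, -0.0, 0.001], [-0.0, -1.0, -0.0], [0.001, 0.0, -1.0]]
force: [-0.8, -0.0, 1.3]
opening: 0.264
```

```bash
python3 -m jog '[[[0,0,0],[0,0,0],0.5],[[0,0,0],[0,0,0],0.4],[[0,0,0],[0,0,0],0.2],[[0,0,0],[0,0,0],0],[[0,0,0],[0,0,0],0],[[0,0,0],[0,0,0],0],[[0,0,0],[0,0,0],0],[[0,0,0],[0,0,0],0],[[0,0,-15],[0,0,0],0],[[0,0,-45],[0,0,0],0],[[0,0,-74],[0,0,0],0],[[0,0,-74],[0,0,0],0]]'
python3 -m jog '[[[-24,-35,0],[0,0,0],0],[[-48,-70,0],[0,0,0],0],[[-72,-105,0],[0,0,0],0],[[-95,-139,0],[0,0,0],0],[[-118,-172,0],[0,0,0],0],[[-136,-198,0],[0,0,0],0],[[-136,-198,0],[0,0,0],0],[[-136,-198,40],[0,0,0],0],[[-136,-198,80],[0,0,0],0],[[-136,-198,120],[0,0,0],0],[[-136,-198,140],[0,0,0],0],[[-136,-198,140],[0,0,0],0]]'
python3 -m jog '[[[0,0,0],[0,0,0],0],[[0,0,0],[0,0,0],0]]'
python3 - <<'E'
from meas import *
s=vision.capture("scene"); t=vision.capture("top")
cv2.imwrite("pics/i.png",np.hstack([s[150:350,190:390,::-1],t[140:340,230:430,::-1]]).repeat(2,0).repeat(2,1))
E
```

```text
time_s: 23.7
position: [0.6101, -0.1961, 0.2313]
tcp_rot: [[1.0, -0.0, 0.011], [-0.0, -1.0, -0.006], [0.011, 0.006, -1.0]]
force: [0.4, -0.7, 1.4]
opening: 0.987
time_s: 24.7
position: [0.4678, 0.004, 0.0812]
tcp_rot: [[1.0, -0.001, -0.009], [-0.0, -1.0, 0.002], [-0.009, -0.002, -1.0]]
force: [-0.8, -0.9, -0.3]
opening: 1.002
time_s: 24.87
position: [0.4718, 0.0032, 0.0859]
tcp_rot: [[1.0, -0.0, 0.002], [-0.0, -1.0, -0.001], [0.002, 0.001, -1.0]]
force: [0.1, 0.6, 0.3]
opening: 1.0
```

View pics/i.png

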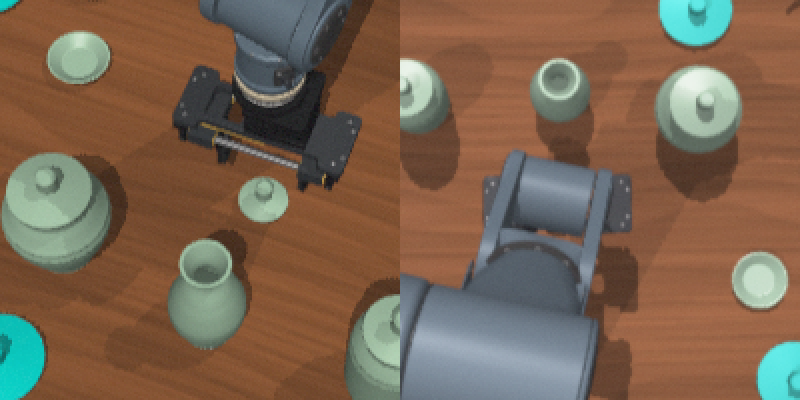

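The round jar is closed and flat. I grip the 60 lid.

```bash
python3 -m jog '[[[-1,0,25],[0,0,0],0],[[-1,0,45],[0,0,0],0],[[-1,0,56],[0,0,0],0],[[-1,0,61],[0,0,0],0],[[-1,0,61],[0,0,0],0.5],[[-1,0,61],[0,0,0],1],[[-1,0,61],[0,0,0],1],[[-1,0,61],[0,0,0],1],[[-1,0,61],[0,0,0],1],[[-1,0,61],[0,0,0],1],[[-1,0,61],[0,0,0],1],[[-1,0,61],[0,0,0],1]]'
python3 -m jog '[[[0,0,0],[0,0,0],1],[[0,0,0],[0,0,0],1],[[0,0,0],[0,0,0],1],[[0,0,0],[0,0,0],1],[[0,0,0],[0,0,0],1],[[0,0,0],[0,0,0],1],[[0,0,0],[0,0,0],1],[[0,0,0],[0,0,0],1],[[0,0,0],[0,0,0],1]]'
```

```text
time_s: 25.97
position: [0.4696, 0.0037, 0.0241]
tcp_rot: [[1.0, -0.0, 0.0], [-0.0, -1.0, -0.0], [0.0, 0.0, -1.0]]
force: [0.2, 0.4, -0.5]
opening: 0.482
time_s: 26.72
position: [0.4695, 0.0037, 0.0239]
tcp_rot: [[1.0, -0.0, -0.0], [-0.0, -1.0, 0.0], [-0.0, -0.0, -1.0]]
force: [-0.7, 1.1, -0.1]
opening: 0.223
```

```bash
python3 -m jog '[[[0,0,-8],[0,0,0],1],[[0,0,-20],[0,0,0],1],[[0,0,-45],[0,0,0],1],[[0,0,-75],[0,0,0],1],[[0,0,-105],[0,0,0],1],[[0,0,-135],[0,0,0],1],[[0,0,-165],[0,0,0],1],[[0,0,-190],[0,0,0],1],[[0,0,-200],[0,0,0],1],[[2,10,-200],[0,0,0],1],[[6,30,-200],[0,0,0],1],[[12,60,-200],[0,0,0],1]]'
python3 -m jog '[[[7,38,0],[0,0,0],1],[[15,76,0],[0,0,0],1],[[22,114,0],[0,0,0],1],[[30,152,0],[0,0,0],1],[[37,190,0],[0,0,0],1],[[45,228,0],[0,0,0],1],[[52,266,0],[0,0,0],1],[[58,300,0],[0,0,0],1],[[62,322,0],[0,0,0],1],[[64,333,0],[0,0,0],1],[[64,333,0],[0,0,0],1],[[64,333,0],[0,0,0],1]]'
python3 -m jog '[[[0,0,20],[0,0,0],1],[[0,0,50],[0,0,0],1],[[0,0,75],[0,0,0],1],[[0,0,88],[0,0,0],1],[[0,0,90],[0,0,0],1],[[0,0,90],[0,0,0],1],[[0,0,90],[0,0,0],1]]'
python3 - <<'E'
from h import *
cv2.imwrite("pics/j.png",np.hstack([vision.capture("scene")[130:280,80:230,::-1],vision.capture("top")[140:290,370:520,::-1]]).repeat(2,0).repeat(2,1))
E
```

```text
time_s: 27.72
position: [0.4801, -0.0555, 0.2237]
tcp_rot: [[1.0, 0.003, -0.002], [0.003, -1.0, 0.001], [-0.002, -0.001, -1.0]]
force: [0.3, 0.7, -0.8]
opening: 0.219
time_s: 28.72
position: [0.5444, -0.3885, 0.2226]
tcp_rot: [[1.0, -0.001, -0.002], [-0.001, -1.0, 0.003], [-0.002, -0.003, -1.0]]
force: [-0.1, -0.2, -0.3]
opening: 0.222
time_s: 29.3
position: [0.5463, -0.3893, 0.1354]
tcp_rot: [[1.0, 0.001, 0.002], [0.001, -1.0, -0.002], [0.002, 0.002, -1.0]]
force: [0.4, 0.3, 0.5]
opening: 0.22
```

View pics/j.png

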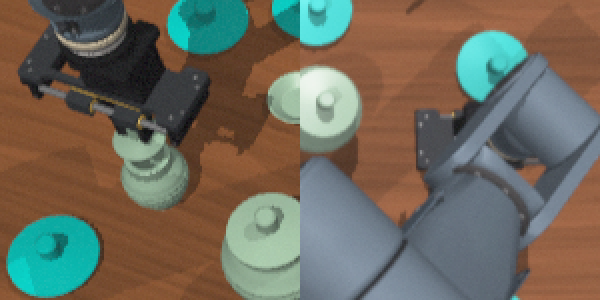

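Level and over the mouth of the small jar, so I lower it 34 mm to z ≈ 0.101.

```bash
python3 -m jog '[[[0,0,7],[0,0,0],1],[[0,0,14],[0,0,0],1],[[0,0,20],[0,0,0],1],[[0,0,24],[0,0,0],1],[[0,0,27],[0,0,0],1],[[0,0,30],[0,0,0],1],[[0,0,31],[0,0,0],1],[[0,0,32],[0,0,0],1],[[0,0,32],[0,0,0],1],[[0,0,32],[0,0,0],1]]'
python3 -m jog '[[[0,0,0.8],[0,0,0],1],[[0,0,0.8],[0,0,0],1]]'; python3 -m jog '[[[0,0,0.8],[0,0,0],1],[[0,0,0.8],[0,0,0],1]]'
```

```text
time_s: 30.23
position: [0.5456, -0.3895, 0.1021]
tcp_rot: [[1.0, -0.0, 0.0], [-0.0, -1.0, -0.0], [0.0, 0.0, -1.0]]
force: [-0.0, 0.5, -0.0]
opening: 0.218
time_s: 30.4
position: [0.5455, -0.3894, 0.1013]
tcp_rot: [[1.0, -0.0, 0.0], [-0.0, -1.0, -0.0], [0.0, 0.0, -1.0]]
force: [0.7, -0.7, -1.3]
opening: 0.219
time_s: 30.57
position: [0.5457, -0.3895, 0.1009]
tcp_rot: [[1.0, -0.0, 0.001], [-0.0, -1.0, -0.0], [0.001, 0.0, -1.0]]
force: [0.6, 1.4, 1.8]
opening: 0.22
```

```bash
python3 -m jog '[[[0,0,0],[0,0,0],0.5],[[0,0,0],[0,0,0],0.4],[[0,0,0],[0,0,0],0.2],[[0,0,0],[0,0,0],0],[[0,0,0],[0,0,0],0],[[0,0,0],[0,0,0],0],[[0,0,0],[0,0,0],0],[[0,0,0],[0,0,0],0],[[0,0,-15],[0,0,0],0],[[0,0,-45],[0,0,0],0],[[0,0,-80],[0,0,0],0],[[0,0,-120],[0,0,0],0]]'
python3 -m jog '[[[-35,20,0],[0,0,0],0],[[-70,40,0],[0,0,0],0],[[-105,60,0],[0,0,0],0],[[-140,80,0],[0,0,0],0],[[-175,100,0],[0,0,0],0],[[-205,120,0],[0,0,0],0],[[-230,140,0],[0,0,0],0],[[-230,140,0],[0,0,0],0],[[-230,140,0],[0,0,0],0]]'
python3 - <<'E'
from meas import *
t=vision.capture("top"); s=vision.capture("scene")
cv2.imwrite("pics/top9.png",t[:,:,::-1]); cv2.imwrite("pics/sc9.png",s[:,:,::-1])
cv2.imwrite("pics/k.png",np.vstack([t[150:310,130:530,::-1],s[150:370,120:520,::-1]]).repeat(2,0).repeat(2,1)[:,:][:760][::1])
i=cv2.imread("pics/k.png"); cv2.imwrite("pics/k.png",cv2.resize(i,(630,598)))
J={"squat":(.5323,.3918,.098,.054),"tall":(.6306,.206,.150,.038),"round":(.6076,-.1943,.136,.046),"small":(.5464,-.3896,.086,.030)}
# knob-top blob centre: use both views' bias-free check of the lid's z via pixel of predicted knob top
for k,(x,y,z,r) in J.items():
    print(k,[(n,proj(n,np.array([x,y+(.0015 if n=="top" else -.0015),z+.037]))) for n in("top","scene")])
E
```

```text
time_s: 31.57
position: [0.5444, -0.3884, 0.2197]
tcp_rot: [[1.0, -0.0, -0.003], [-0.0, -1.0, 0.003], [-0.003, -0.003, -1.0]]
force: [0.1, -0.1, -0.1]
opening: 0.973
time_s: 32.32
position: [0.3139, -0.5305, 0.2204]
tcp_rot: [[1.0, -0.004, 0.0], [-0.004, -1.0, -0.0], [0.0, 0.0, -1.0]]
force: [0.2, -0.6, 0.9]
opening: 0.999
squat [('top', array([163.2004, 222.2326])), ('scene', array([490.0828, 307.3552]))]
tall [('top', array([229.0994, 181.6859])), ('scene', array([392.3793, 308.7167]))]
round [('top', array([382.8001, 189.068 ])), ('scene', array([212.1507, 237.0425]))]
small [('top', array([452.7328, 213.1453])), ('scene', array([149.3419, 198.6346]))]
```

View pics/k.png

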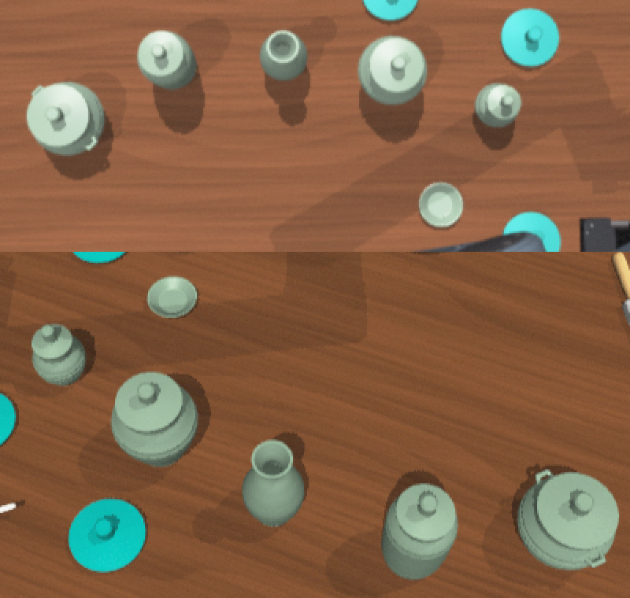

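All four lids look flat and seated. By eye, the knobs lie within 1–3 px of the predicted seat positions: top (165,223), (232,183), (383,190), (452,214); scene (490,309), (392,310), (213,238), (151,200). The vase and dish are unmoved and the arm is clear, so I hand in.

```bash
python3 -c "
from rig import bot
print(bot.read_state()['time_s'], bot.hand_in())"
```

```text
the job is handed in; nothing more can be done
32.4167 None
```

All four lids are on their jars (108 on squat, 76 on tall, 92 on round, 60 on small), and the job was handed in at 32.4 s of the 104 s allowed. Each lid was picked up by its knob and lowered gently. Contact came within about 1 mm of the height computed for a brim resting on the rim.

- **Last checks:** the final pictures show every lid flat on its jar. The jars look upright, the vase and dish look unmoved, and the arm is clear. I judged the vase and dish by eye and did not re-measure them.
- **Disagreements:** the two cameras differ by a steady 3 mm or so in y, so I used the average. In the final pictures the knobs were within 1–3 px of prediction, read by eye. The worst was the tall jar's knob, about 2.5 px off in the top view but within 1 px in the scene view. That could be several millimetres, so the 8 mm centring there rests mainly on the arm's position at release and the contact height.

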